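# Change the product selector from wafer rolls to buns

## Robot

A 6-joint arm with a two-finger parallel gripper is mounted at the origin on a cart in front of the work surface, level with it; the furniture and walls round the work are solid. World frame = base frame: x ahead of the robot, y to its left, z up, the work surface at z = 0. Lengths are in mm, angles in rad, forces in N, time in s.
With the tool pointing down it reaches from about 300 to 775 mm from the base axis. Payload 14.6 kg.
Tool frame: the origin (TCP) lies on the centre line of the jaws, within the pads' length; the fingertips stand manip.finger_overhang ahead of it and the grasp point (between the pads) lies 11 mm behind it (manip.finger_overhang is the distance from the TCP to the fingertips, in mm); y points along the fingers, x is the direction in which the jaws open and shut, and the axes are right-handed (so a half turn about y gives the same grasp; the last joint's range is limited). The gripper opens to 94 mm and grips with 3 to 60 N. Pads are 16 mm wide; open, the fingers measure 119 mm over their backs; the gripper's body (75 mm by 177 mm) begins 78 mm behind the grasp point.
Start: joints at [-1.348, 0.3, 1.521, -0, 1.321, -0.067], TCP at [157.161, -527.057, 213.446] pointing down, gripper open.
Joint ranges: [-3.03, 3.03], [-0.79, 2.21], [0.23, 2.52], [-1.04, 4.18], [0, 3.07], [-2.55, 2.55]. Speed limits (rad/s): [2.22, 2.22, 2.57, 3.14, 3.14, 3.14].

## Interface

Orientations are given as [roll, pitch, yaw] about the fixed x, y, z axes, in that order (R = Rz(yaw) Ry(pitch) Rx(roll)).
In Python, from cell import monitor, viewer, ticket, manip gives the robot as it stands.
- The arm moves only by the shell command python3 -m jog 'ROWS' [FORCE]. ROWS is JSON, a list of rows, each an object of numbers: "grip": the finger opening in cm, from 0 to 9.4; "dx", "dy", "dz": the shift along the tool's x, y, z in cm; "spin": the turn about the tool's y in degrees. In form: [{"grip": .., "dx": .., "dy": .., "dz": .., "spin": ..}, ...]. A call has 1 to 20 rows; each row is the pose to reach, as a shift and turn from the pose commanded when the call began, along the tool's axes at that moment; what a row does not reach only later rows make up. A row lasts 1/8 s, in which the tool goes at most 62.5 mm and 10.7 degrees, less where a joint would pass 70% of its speed; a pose out of reach is approached as far as the arm can. A call with a gripper value outside its range is refused whole. The fingers move at their own pace and stop on an object; FORCE is the grip in N (left out, the last holds). Time passes only in rows, so rows that repeat a pose let the fingers close. It gives the time, the measured TCP pose, the force and the opening at its end, in the units of the state.
- monitor.read_state(): the state, without advancing time (a new reading comes with each control period).
- viewer.camera(name): name is "scene" or "side" or "wrist"; returns a dict with "color" (420x560x3 uint8, red, green, blue), "vertical_fov" (degrees; the focal length in pixels is half the picture's height over the tangent of half this angle, whatever the lens; pixels are square), "cx", "cy" (the principal point, pixels), "rvec" (rotation vector, rad) and "tvec" (3), from world to camera coordinates, as OpenCV has them. Camera axes: x right, y down, z forward; pixel columns grow to the right and rows downward; lengths in mm; the calibration is good to about 2 mm. The wrist camera is an equidistant fisheye: a pixel r from the principal point sees the ray r / f radians off the axis. A picture is of the moment at which its call begins. There is no depth.
- ticket.sign_off(): hands the job in, once; it reports no verdict.
The state is a dict: "clock": time; "joints": joint angles; "qd": joint speeds; "effort": joint torques, N m; "eef_pos": TCP position; "eef_rot": TCP orientation; "wrist_force": force on the tool from outside, world axes, zero at the start; "moment": the same for the moment, N m; "finger_gap": finger opening in mm.
Only numpy, scipy, OpenCV 4.12 (cv2) and the standard library are available. Lean on these libraries where they do the work, as an engineer would, in place of code of your own. Each camera call takes 0.05 s, during which the arm holds its last target. There are 200 camera calls.

## Task

The label station is still set for wafer rolls: on the steel three-key product selector the long key is latched down. Change it over to buns: press the round key all the way down so that it stays latched when you let go and the long key pops up. Do not press the square key.

Things in the scene. Friction and masses are not known exactly. Their poses are not given: they have to be found in the camera images.
- round_key_top (a point): centre of the top face of the round white key (flat disc, 33 mm across) on the product selector, a fixed steel box 104 x 206 mm, 53 mm high, with three white keys in a row, centres 58 mm apart, in any order. About 76 mm above the table with the key up; sinks with the key. Axes: z up, y along the row of keys, x across it
- key_round (a joint): how far the round key is pressed straight down, m: 0 = up (top 23 mm above the box), 0.012 = bottom stop. Needs 2 to 5 N on the way, a little more if pressed fast, so go by depth or stop at 8 N or more. On its way down it frees the latched key; the latch catches it only from about 0.010: press to the stop. Let go, it rises to 0.009 and stays; pressed less far it springs back up
- key_long (a joint): the same for the long narrow key (48 x 17 mm, its length across the row): starts latched at 0.009 (top 14 mm above the box), pops up to 0 when another key is pressed
- key_square (a joint): the same for the square key (31 x 31 mm): starts up (0) and is to be left alone

How it is judged (in metres and radians):
At the end, for the whole second after the job is handed in: the round key is latched down (more than 7 mm below its up position) with nothing touching it, and the long and square keys are up (within 3 mm) (value of joint key_round above 0.007 m and value of joint each of key_long, key_square below 0.003 m).
It fails at once if the square key is pressed more than 5 mm (value of joint key_square above 0.005 m).
It also fails if it takes over 24 s, if anything falls off the work surface, if the arm or the gripper's body presses on something with over 40 N, if the wrist force passes 120 N, or if a joint passes its speed limit or range.

## Working session

There is one attempt and no reset: what is moved stays moved. The work goes in short steps, Python scripts to look and compute and a shell command to move; the robot and the scene stay as the last step left them, time stands still between calls to the robot, and variables do not carry over. Pictures are saved under pics/ and viewed, about 8 in all and at most 12, crops included, and the job is handed in when it is done.

```bash
ls; mkdir -p pics; cat > h.py <<'E'
import numpy as np, cv2
from cell import monitor, viewer, ticket, manip
def shot(n,f):
    c=viewer.camera(n); cv2.imwrite(f'pics/{f}.png',c['color'][:,:,::-1]); np.save(f'pics/{f}.npy',c,allow_pickle=True); return c
def ray(c,u,v):
    f=210/np.tan(np.radians(c['vertical_fov'])/2)
    R=cv2.Rodrigues(np.array(c['rvec'],float))[0]; t=np.array(c['tvec'],float).ravel()
    return f,R,-R.T@t
def plane(c,u,v,z,fish=False):
    f,R,o=ray(c,u,v); x,y=(u-c['cx'])/f,(v-c['cy'])/f
    if fish:
        r=np.hypot(x,y); s=np.sin(r)/max(r,1e-9); d=np.array([x*s,y*s,np.cos(r)])
    else: d=np.array([x,y,1])
    d=R.T@d; return o+d*(z-o[2])/d[2]
E
python3 - <<'E'
from h import *
for n in('scene','side','wrist'):
    c=shot(n,n+'0'); print(n,c['color'].shape,c['vertical_fov'],ray(c,0,0)[2])
print(monitor.read_state(),manip.finger_overhang)
a=[cv2.imread(f'pics/{n}0.png') for n in('scene','side')]
cv2.imwrite('pics/two.png',cv2.resize(np.hstack(a),(800,300)))
E
```

```text
pics
scene (420, 560, 3) 43.66400734036242 [ 303.60316804 -554.97553254  701.97106111]
side (420, 560, 3) 42.42478421191485 [ 364.48647127 -831.76102586  385.73340832]
wrist (420, 560, 3) 65.70646984690485 [ 222.67602739 -507.23520416  384.67590066]
{'clock': 0.15, 'joints': array([-1.34760475e+00,  3.00355996e-01,  1.52140363e+00,  2.27131299e-05,
        1.32069615e+00, -6.65835884e-02]), 'qd': array([ 0.00076239, -0.00179141, -0.0027241 ,  0.00114945,  0.00037475,
        0.00146292]), 'effort': array([-1.17562511e-03, -5.31960046e+01, -3.52821887e+01,  7.07634492e-02,
        2.36101641e-02, -5.79494622e-05]), 'eef_pos': array([ 157.12704572, -526.89174834,  213.02453563]), 'eef_rot': array([-1.57071695e+00,  8.59743148e-04, -1.28102676e+00]), 'wrist_force': array([ 0.02395688,  0.04158782, -1.25024966]), 'moment': array([0.00686244, 0.01631939, 0.03429699]), 'finger_gap': 94.06213839399892} 8.0
```

View pics/scene0.png

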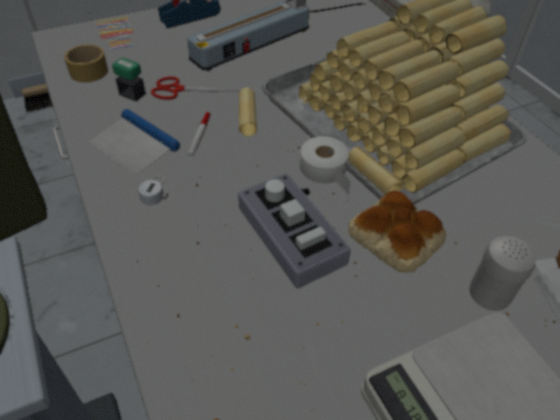

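View pics/side0.png

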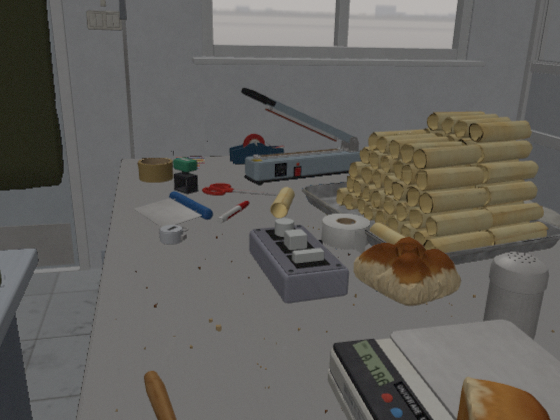

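The selector shows in the scene view with the round key at about (274,187), square at (292,211) and long at (311,238). In the side view they are at about (285,226), (295,240) and (308,256). Next I'll measure them with a mask.

```bash
python3 - <<'E'
from h import *
ims=[]
for n,(x0,x1,y0,y1) in {'scene':(250,345,170,260),'side':(265,335,210,270)}.items():
    c=np.load(f'pics/{n}0.npy',allow_pickle=True).item()
    im=c['color'][y0:y1,x0:x1]
    for T in(130,150,170):
        m=(im.min(2)>T).astype(np.uint8)
        N,l,s,ce=cv2.connectedComponentsWithStats(m)
        for i in range(1,N):
            if s[i,4]>40:
                u,v=ce[i]+[x0,y0]; print(n,T,s[i,:5]+[x0,y0,0,0,0],(u,v),plane(c,u,v,76).round(1))
    ims.append(cv2.resize(im[:,:,::-1],(400,400*im.shape[0]//im.shape[1]),interpolation=cv2.INTER_CUBIC)[:342])
cv2.imwrite('pics/crop.png',np.hstack([cv2.resize(i,(400,340)) for i in ims]))
E
```

```text
side 130 [323 214  12  13 112] (np.float64(329.44642857142856), np.float64(219.875)) [655.7   3.8  76. ]
side 130 [276 218  17   6  70] (np.float64(284.04285714285714), np.float64(220.71428571428572)) [577.1  12.4  76. ]
side 130 [286 230  19   6  86] (np.float64(295.3488372093023), np.float64(232.45348837209303)) [581.8 -45.4  76. ]
side 130 [294 249  29   5  82] (np.float64(307.6341463414634), np.float64(250.9390243902439)) [ 580.2 -123.    76. ]
```

View pics/crop.png

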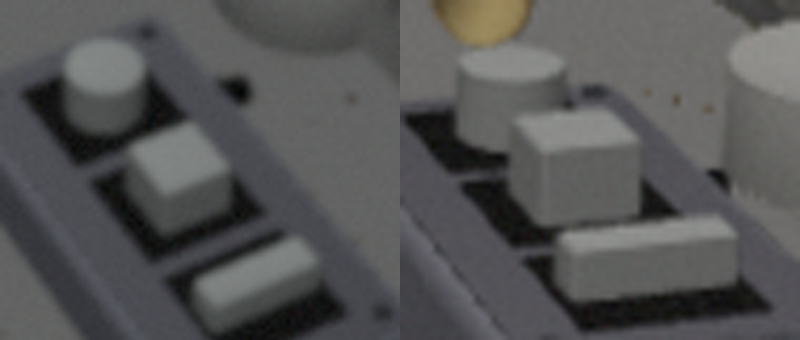

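View pics/wrist0.png

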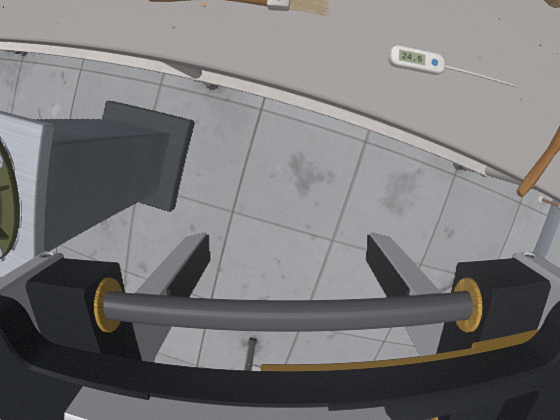

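```bash
python3 - <<'E'
from h import *
C={n:np.load(f'pics/{n}0.npy',allow_pickle=True).item() for n in('scene','side')}
def tri(a,b):
    P=[];pts=[]
    for n,(u,v) in(('scene',a),('side',b)):
        c=C[n];f,R,o=ray(c,0,0); P.append(np.hstack([R,(-R@o)[:,None]])); pts.append(np.array([(u-c['cx'])/f,(v-c['cy'])/f]))
    X=cv2.triangulatePoints(P[0],P[1],pts[0],pts[1]).ravel(); return (X[:3]/X[3]).round(1)
for k,a,b in(('round',(274.7,187.7),(284.6,220.9)),('square',(291.8,211),(296.2,233.1)),('long',(311,235),(308,251)),('pile top left',(400,10),(428,122)),('tier',(340,45),(370,140))):
    print(k,tri(a,b),plane(C['scene'],*a,76).round(1),plane(C['side'],*b,76).round(1))
for p in((265,85),(395,195),(305,90),(350,155)): print(p,plane(C['scene'],*p,10).round(), plane(C['scene'],*p,30).round())
E
```

```text
round [575.2   8.1  76.8] [573.5   8.5  76. ] [577.8  11.3  76. ]
square [579.  -51.2  76.4] [576.3 -51.1  76. ] [582.4 -48.5  76. ]
long [ 586.4 -101.9   66.4] [ 581.2 -108.8   76. ] [ 580.7 -123.3   76. ]
pile top left [956.1 245.9 201.6] [1123.4  447.6   76. ] [1351.5  972.8   76. ]
tier [814.6 228.6 167.6] [902.6 362.9  76. ] [1002.5  672.7   76. ]
(265, 85) [722. 377.  10.] [709. 350.  30.]
(395, 195) [797. -41.  10.] [782. -56.  30.]
(305, 90) [796. 323.  10.] [782. 297.  30.]
(350, 155) [777.  89.  10.] [763.  71.  30.]
```

```bash
python3 -m jog '[{"grip":0,"dx":-39.4,"dy":4,"dz":55.4},{"grip":0,"dx":-39.4,"dy":4,"dz":55.4},{"grip":0,"dx":-39.4,"dy":4,"dz":55.4},{"grip":0,"dx":-39.4,"dy":4,"dz":55.4},{"grip":0,"dx":-39.4,"dy":4,"dz":55.4},{"grip":0,"dx":-39.4,"dy":4,"dz":55.4},{"grip":0,"dx":-39.4,"dy":4,"dz":55.4},{"grip":0,"dx":-39.4,"dy":4,"dz":55.4},{"grip":0,"dx":-39.4,"dy":4,"dz":55.4},{"grip":0,"dx":-39.4,"dy":4,"dz":55.4},{"grip":0,"dx":-39.4,"dy":4,"dz":55.4},{"grip":0,"dx":-39.4,"dy":4,"dz":55.4},{"grip":0,"dx":-39.4,"dy":4,"dz":55.4},{"grip":0,"dx":-39.4,"dy":4,"dz":55.4},{"grip":0,"dx":-39.4,"dy":4,"dz":55.4},{"grip":0,"dx":-39.4,"dy":4,"dz":55.4},{"grip":0,"dx":-39.4,"dy":4,"dz":55.4},{"grip":0,"dx":-39.4,"dy":4,"dz":55.4}]'
python3 - <<'E'
from h import *
shot('wrist','w1'); s=monitor.read_state(); print(s['eef_pos'],s['eef_rot'],s['wrist_force'],s['finger_gap'])
E
```

```text
[ 157.14031057 -526.91259706  213.10394951] [-1.57074963e+00  7.29011539e-04 -1.28099913e+00] [ 0.13141357 -0.67081625  0.90533508] 93.90296835053864validation failed for argument at $[0]...
```

View pics/w1.png

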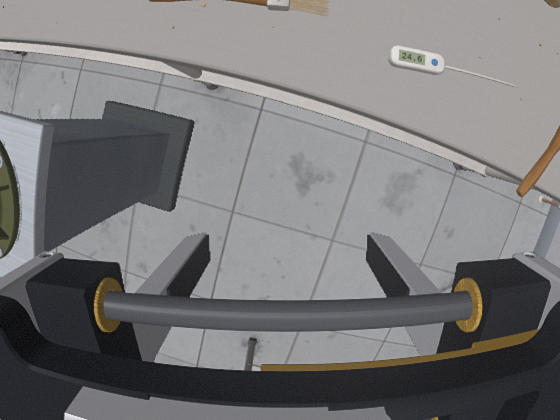

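The call was refused, probably because a key is missing ("spin"), and the arm hasn't moved: the picture is the same as before. I'll resend with all the keys.

```bash
python3 -m jog '[{"grip":0,"dx":-39.4,"dy":4,"dz":55.4,"spin":0},{"grip":0,"dx":-39.4,"dy":4,"dz":55.4,"spin":0},{"grip":0,"dx":-39.4,"dy":4,"dz":55.4,"spin":0},{"grip":0,"dx":-39.4,"dy":4,"dz":55.4,"spin":0},{"grip":0,"dx":-39.4,"dy":4,"dz":55.4,"spin":0},{"grip":0,"dx":-39.4,"dy":4,"dz":55.4,"spin":0},{"grip":0,"dx":-39.4,"dy":4,"dz":55.4,"spin":0},{"grip":0,"dx":-39.4,"dy":4,"dz":55.4,"spin":0},{"grip":0,"dx":-39.4,"dy":4,"dz":55.4,"spin":0},{"grip":0,"dx":-39.4,"dy":4,"dz":55.4,"spin":0},{"grip":0,"dx":-39.4,"dy":4,"dz":55.4,"spin":0},{"grip":0,"dx":-39.4,"dy":4,"dz":55.4,"spin":0},{"grip":0,"dx":-39.4,"dy":4,"dz":55.4,"spin":0},{"grip":0,"dx":-39.4,"dy":4,"dz":55.4,"spin":0},{"grip":0,"dx":-39.4,"dy":4,"dz":55.4,"spin":0},{"grip":0,"dx":-39.4,"dy":4,"dz":55.4,"spin":0}]' && python3 - <<'E'
from h import *
shot('wrist','w2'); s=monitor.read_state(); print(s['clock'],s['eef_pos'],s['eef_rot'],s['wrist_force'],s['finger_gap'])
E
```

```text
clock: 2.2
eef_pos: [575.4, 8.3, 173.7]
eef_rot: [-1.57, -0.0, -1.282]
wrist_force: [0.9, -0.3, -0.7]
finger_gap: 0.6
2.25 [575.39574674   8.44784292 173.63413375] [-1.57052984e+00 -6.44653556e-05 -1.28158285e+00] [-0.670823    0.39709251 -0.07650937] 0.8491017176952103
```

View pics/w2.png

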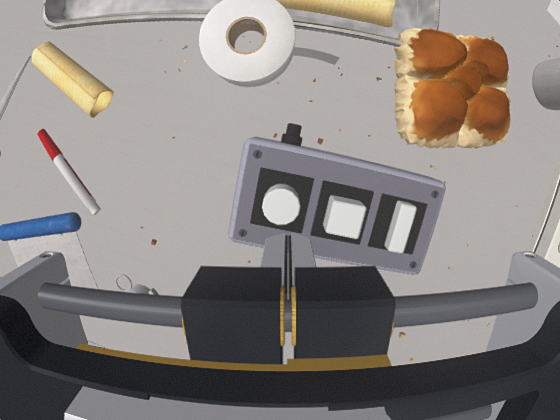

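The wrist view shows the round key at about (281,203), clear of the closed fingers, with the square key at (345,217) and the long key at (401,226).

```bash
python3 - <<'E'
from h import *
c=np.load('pics/w2.npy',allow_pickle=True).item(); im=c['color'][165:262,240:430]
for T in(200,225,240):
    m=(im.min(2)>T).astype(np.uint8)
    N,l,s,ce=cv2.connectedComponentsWithStats(m)
    for i in range(1,N):
        if s[i,4]>200: u,v=ce[i]+[240,165]; print(T,s[i]+[240,165,0,0,0],(u.round(1),v.round(1)),plane(c,u,v,76,True).round(1))
p=plane(c,281,203,76,True)-[575.4,8.4,76]; y=-1.2816
print(p, p@[np.cos(y),np.sin(y),0], p@[-np.sin(y),np.cos(y),0])
E
```

```text
200 [ 262  189   37   35 1013] (np.float64(280.2), np.float64(206.1)) [577.8  15.7  76. ]
200 [ 326  201   39   37 1027] (np.float64(345.0), np.float64(219.1)) [582.8 -41.4  76. ]
200 [389 204  27  49 687] (np.float64(401.7), np.float64(228.2)) [589.6 -95.1  76. ]
[5.22289827 7.41915404 0.        ] -5.621584970864038 7.121818272992703
```

```bash
python3 - <<'E'
from h import *
c=np.load('pics/w2.npy',allow_pickle=True).item()
print(plane(c,288,236,165.6,True), ray(c,0,0)[2])
im=c['color'][160:270,230:430,::-1]; cv2.imwrite('pics/c2.png',cv2.resize(im,(800,440),interpolation=cv2.INTER_CUBIC))
E
```

```text
[582.90044755  10.43533984 165.6       ] [640.8450085   28.06453981 345.43460773]
```

View pics/c2.png

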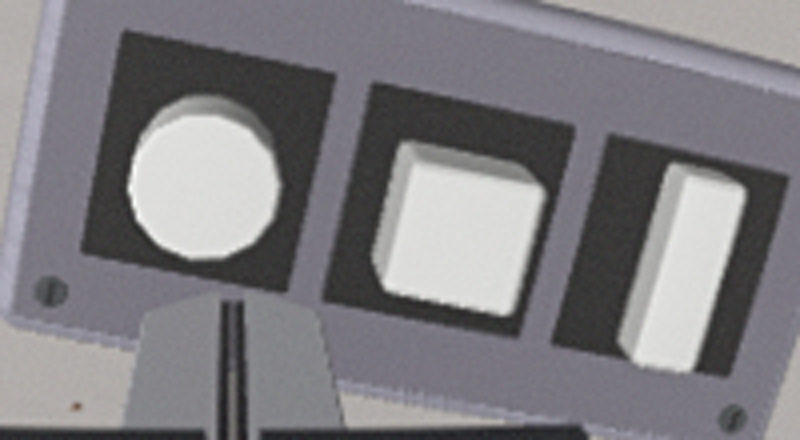

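The top disc in the crop is centred at (281,207), which gives about (578,15) mm. The front edge of the fingertip projects to where the arm pose says it should be, so the wrist view can be trusted. Next I'll align and descend to just above the key, then press.

```bash
python3 -m jog '[{"grip":0,"dx":-0.45,"dy":3,"dz":0.4,"spin":0},{"grip":0,"dx":-0.45,"dy":7,"dz":0.4,"spin":0},{"grip":0,"dx":-0.45,"dy":8.4,"dz":0.4,"spin":0},{"grip":0,"dx":-0.45,"dy":8.4,"dz":0.4,"spin":0},{"grip":0,"dx":-0.45,"dy":8.4,"dz":0.4,"spin":0}]'
python3 -m jog '[{"grip":0,"dx":0,"dy":0.4,"dz":0,"spin":0},{"grip":0,"dx":0,"dy":0.8,"dz":0,"spin":0},{"grip":0,"dx":0,"dy":1.1,"dz":0,"spin":0},{"grip":0,"dx":0,"dy":1.4,"dz":0,"spin":0},{"grip":0,"dx":0,"dy":1.6,"dz":0,"spin":0},{"grip":0,"dx":0,"dy":1.7,"dz":0,"spin":0},{"grip":0,"dx":0,"dy":1.7,"dz":0,"spin":0},{"grip":0,"dx":0,"dy":1.7,"dz":0,"spin":0}]'
```

```text
clock: 2.88
eef_pos: [578.8, 14.2, 91.0]
eef_rot: [-1.569, -0.001, -1.281]
wrist_force: [-0.2, -0.2, -0.9]
finger_gap: 0.7
clock: 3.88
eef_pos: [578.1, 14.3, 72.5]
eef_rot: [-1.571, -0.0, -1.281]
wrist_force: [1.1, -0.7, 1.5]
finger_gap: 0.3
```

```bash
python3 -m jog '[{"grip":0,"dx":0,"dy":0.1,"dz":0,"spin":0},{"grip":0,"dx":0,"dy":0.2,"dz":0,"spin":0},{"grip":0,"dx":0,"dy":0.2,"dz":0,"spin":0},{"grip":0,"dx":0,"dy":0.2,"dz":0,"spin":0}]'
```

```text
clock: 4.38
eef_pos: [578.4, 14.3, 71.9]
eef_rot: [-1.57, -0.0, -1.281]
wrist_force: [-4.0, -0.0, 17.6]
finger_gap: -0.1
```

The force is 17.6 N at 11.5–12 mm depth, so the key is on its bottom stop. I'll retract and check.

```bash
python3 -m jog '[{"grip":0,"dx":0,"dy":-1,"dz":0,"spin":0},{"grip":0,"dx":0,"dy":-4,"dz":0,"spin":0},{"grip":0,"dx":0,"dy":-9,"dz":0,"spin":0},{"grip":0,"dx":0,"dy":-10.2,"dz":0,"spin":0},{"grip":0,"dx":0,"dy":-10.2,"dz":0,"spin":0},{"grip":0,"dx":0,"dy":-10.2,"dz":0,"spin":0}]' && python3 - <<'E'
from h import *
c=shot('wrist','w3')
im=c['color'][160:270,230:430,::-1]; cv2.imwrite('pics/c3.png',cv2.resize(im,(800,440),interpolation=cv2.INTER_CUBIC))
E
```

```text
clock: 5.12
eef_pos: [577.4, 14.3, 170.8]
eef_rot: [-1.573, 0.001, -1.281]
wrist_force: [-0.6, -0.5, -1.0]
finger_gap: 0.6
```

View pics/c3.png

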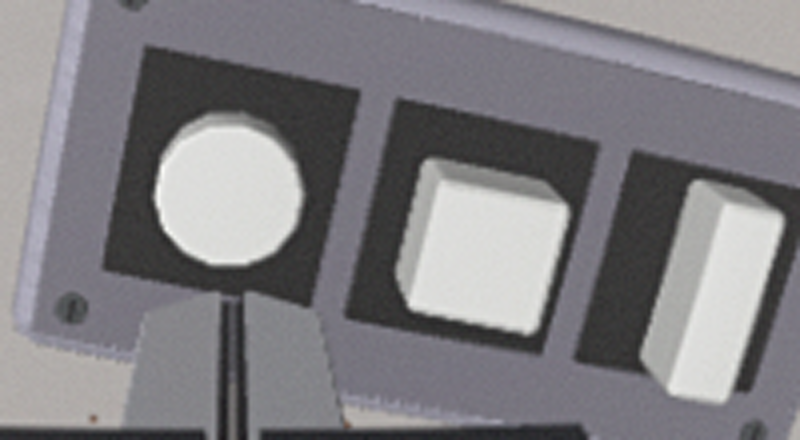

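The side wall of the round key at (229,187) now shows shorter than before, so it is latched down. The long key at (712,290) shows a wider side wall, so it has popped up, and the square key looks unchanged. Handing in.

```bash
python3 -c "
from cell import ticket; print(ticket.sign_off())"
```

```text
the job is handed in; nothing more can be done
None
```

The label station is changed over to buns: the round key is latched down, the long key has popped up, and I've handed the job in.

- **Press:** I pressed the round key with the closed fingertips at about (578, 14) mm, about 12 mm down to its stop. The force there read 17.6 N. The arm was clear again at 5.1 s.
- **Last check:** A wrist picture after letting go shows the round key lower and the long key higher than before, with the square key unchanged. Nothing is touching the keys. I judged this by eye from the picture and did not measure key heights.
- **What failed or disagreed:**
  - My first move command was refused because it left out the spin value, and the arm did not move.
  - The cameras disagreed by about 4–8 mm on the key's y position. I went mostly by the wrist view, because the fingertip's position in it matched the arm's own reading.

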